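# White reference plate under the roast-colour meter

## Robot

A 6-joint arm with a two-finger parallel gripper is mounted at the origin on the work surface. World frame = base frame: x ahead of the robot, y to its left, z up, the work surface at z = 0. Lengths are in m, angles in rad, forces in N, time in s.
With the tool pointing down it reaches from about 0.3 to 0.775 m from the base axis. Payload 14.6 kg.
Tool frame: the origin (TCP) lies on the centre line of the jaws, within the pads' length; the fingertips stand 14 mm ahead of it and the grasp point (between the pads) lies 5 mm behind it; x points along the fingers, y is the direction in which the jaws open and shut, and the axes are right-handed (so a half turn about x gives the same grasp; the last joint's range is limited). The gripper opens to 94 mm and grips with 3 to 60 N. Pads are 16 mm wide; open, the fingers measure 119 mm over their backs; the gripper's body (75 mm by 177 mm) begins 78 mm behind the grasp point.
Start: joints at [1.197, 0.3, 1.521, -0, 1.321, -0.067], TCP at [0.166, 0.524, 0.19] pointing down, gripper open.
Joint ranges: [-3.03, 3.03], [-0.79, 2.21], [0.23, 2.52], [-1.04, 4.18], [0, 3.07], [-2.55, 2.55]. Speed limits (rad/s): [2.22, 2.22, 2.57, 3.14, 3.14, 3.14].

## Interface

Orientations are given as [roll, pitch, yaw] about the fixed x, y, z axes, in that order (R = Rz(yaw) Ry(pitch) Rx(roll)).
In Python, from station import * gives the robot as it stands. The module is installed in compiled form; this text tells all that it offers.
- The arm moves only by the shell command python3 -m handwheel 'ROWS' [FORCE]. ROWS is JSON, a list of rows, each a list of 3 entries, a list of its own where there are three numbers: the shift along the tool's x, y, z in mm, then the turn about the tool's x in rad, then the gripper command: -1 is fully open, 1 is shut, values between are in proportion. In form: [[[dx, dy, dz], spin, gripper], ...]. A call has exactly 5 rows; each row is the pose to reach, as a shift and turn from the pose measured when the call began, along the tool's axes at that moment; what a row does not reach only later rows make up. A row lasts 1/10 s, in which the tool goes at most 50 mm and 8.59 degrees, less where a joint would pass 70% of its speed; a pose out of reach is approached as far as the arm can. A call with a gripper value outside its range is refused whole. The fingers move at their own pace and stop on an object; FORCE is the grip in N (left out, the last holds). Time passes only in rows, so rows that repeat a pose let the fingers close, or fill a call up. It gives the time, the measured TCP pose, the force and the opening at its end, in the units of the state.
- get_obs(): the state, without advancing time (a new reading comes with each control period).
- camera(name): name is "side" or "top"; returns (picture, depth): 420x560x3 uint8, blue, green, red; 420x560 float32, m along the optical axis (not along the pixel's ray), 0 where there is no reading.
- camera_info(name): a dict with "fx", "fy", "cx", "cy" (pixels), "k1" (the pictures are not rectified: a ray, as slopes to the right and down, at radius r is drawn at 1 + k1 r^2 times it, then the intrinsics apply), "extrinsics" (4x4, takes a point from camera to world coordinates). Camera axes: x right, y down, z forward; pixel columns grow to the right and rows downward; lengths in m; the calibration is good to about 2 mm. A picture is of the moment at which its call begins. camera_info takes no time and is no camera call.
- hand_in(): hands the job in, once; it reports no verdict.
The state is a dict: "time_s": time; "qpos": joint angles; "joint_vel": joint speeds; "tau": joint torques, N m; "ee_pos": TCP position; "eef_rot": TCP orientation; "force": force on the tool from outside, world axes, zero at the start; "moment": the same for the moment, N m; "grip_width": finger opening in m.
Only numpy, scipy, OpenCV 4.12 (cv2) and the standard library are available. Lean on these libraries where they do the work, as an engineer would, in place of code of your own. Each camera call takes 0.05 s, during which the arm holds its last target. There are 200 camera calls.

## Task

Check the roast-colour meter: with the fingertips, push the reference plate with the white tile along the bench and in under the meter's low head until it is fully home against the stop inside, keeping it flat on the bench the whole way, never lifted or tipped. Only once it is home, press the green key on top of the meter right down to take the reading, then let it come up. Leave the dark reference plate, the bowl, the tin and the spoon where they are.

Things in the scene. Friction and masses are not known exactly. Their poses are not given: they have to be found in the camera images.
- meter: Roast-colour meter, fixed: white housing 130 wide (y), 150 deep (x), 80 high, with a tilted black display at the rear of its top, up to 125 high. Origin: on the bench, middle of the slot's mouth; x points level INTO the slot (the way to push), z up. The slot under the head is 76 wide, 14 high. Two flared lead-in fences, 12 high, run from the mouth out to x = -32, there about 107 apart.
- slot_end (a point): Middle of the stop's face inside the slot, 80 in from the mouth, 5 above the bench. The front edge of the plate touches it when the plate is home.
- white_plate: Plate to push, loose, 0.22 to 0.37 kg, friction 0.45 to 0.75: black, 140 long (x), 70 wide (y), 10 thick, white tile 47 dia near the front. Origin: centre of the underside; x points to the front edge at +70, which enters first. Starts clear in front of the slot, off-centre and askew by up to 0.35 rad. Home: origin 10 inside the mouth, 4 headroom above, 3 at each side.
- flange (a point): Top middle of the outer face of the upturned push flange at the plate's rear end: 56 wide, 5 thick, up to 24 above the bench, outer face 70 behind the plate's origin. It stands 60 outside the mouth when the plate is home.
- white_tile (a point): Centre of the top of the round white tile (a pale rectangle lies behind it, towards the flange), 35 ahead of the plate's origin, 10 above the bench.
- lens_spot (a point): Where the centre of the white tile belongs, under the lens: 45 in from the mouth, on the slot's centre line, 10 above the bench. Hidden under the head; the green key stands right above it.
- read_key (a joint): Green push key, value in m: 0 up, 0.006 fully pressed. It moves straight down; a spring pushes it back up; fully down takes 4.5 N.
- read_key_top (a point): Centre of the top of the green key (round, 24 dia, in a black collar) on top of the meter, 102 above the bench when up.
- dark_plate: The other reference plate, same shape and size with a dark brown tile, lying beside the meter. Origin and axes as for the white one. To be left alone.
- bowl: Amber glass cupping bowl, 90 dia, 62 high, loose. Origin: centre of its underside. To be left alone.
- tin: Steel sample tin with a paper label, 64 dia, 60 high, loose. Origin: centre of its underside. To be left alone.
- spoon: Steel cupping spoon, 160 long, round bowl 44 dia, lying along its x, handle towards -x. To be left alone.
There are look-alikes about, which are no part of the job. What is shaped like the meter but purple is not meant.

How it is judged:
By the outcome, as a careful person would: the job done as asked, in the order asked, and still so for the second after the job is handed in, with the robot touching nothing.
It also fails if it takes over 61 s, if anything falls off the work surface, if the arm or the gripper's body presses on something with over 40 N, if the wrist force passes 120 N, or if a joint passes its speed limit or range.

## Working session

There is one attempt and no reset: what is moved stays moved. The work goes in short steps, Python scripts to look and compute and a shell command to move; the robot and the scene stay as the last step left them, time stands still between calls to the robot, and variables do not carry over. Pictures are saved under pics/ and viewed, about 8 in all and at most 12, crops included, and the job is handed in when it is done.

```bash
mkdir -p pics; cat > h.py <<'E'
from station import *
import numpy as np, cv2
def snap(n,tag):
    p,d=camera(n); cv2.imwrite(f'pics/{tag}.png',p); np.savez(f'pics/{tag}.npz',p=p,d=d); return p,d
def ray(n,uv):
    c=camera_info(n); K=np.array([[c['fx'],0,c['cx']],[0,c['fy'],c['cy']],[0,0,1]])
    s=cv2.undistortPoints(np.array(uv,float).reshape(-1,1,2),K,np.array([c['k1'],0,0,0.])).reshape(-1,2)
    T=np.array(c['extrinsics']); D=np.c_[s,np.ones(len(s))]@T[:3,:3].T
    return T[:3,3],D
def onz(n,uv,z):
    o,D=ray(n,uv); return o+D*((z-o[2])/D[:,2])[:,None]
E
python3 - <<'E'
from h import *
for n in('top','side'):
    snap(n,n+'0'); c=camera_info(n); print(n,{k:np.round(v,3).tolist() for k,v in c.items()})
print(get_obs())
a=cv2.imread('pics/top0.png');b=cv2.imread('pics/side0.png')
E
```

```text
top {'fx': 532.527, 'fy': 532.527, 'cx': 274.91, 'cy': 208.877, 'k1': -0.012, 'extrinsics': [[0.023, -0.992, 0.126, 0.432], [-0.999, -0.026, -0.022, 0.028], [0.025, -0.125, -0.992, 1.184], [0.0, 0.0, 0.0, 1.0]]}
side {'fx': 449.165, 'fy': 449.165, 'cx': 281.425, 'cy': 208.839, 'k1': -0.15, 'extrinsics': [[0.877, -0.24, 0.416, 0.119], [-0.48, -0.468, 0.742, -0.842], [0.017, -0.85, -0.526, 0.675], [0.0, 0.0, 0.0, 1.0]]}
{'time_s': 0.1, 'qpos': array([ 1.19737595e+00,  3.00439884e-01,  1.52147882e+00, -2.65003597e-05,
        1.32069971e+00, -6.65910977e-02]), 'joint_vel': array([ 0.00017308, -0.00268801, -0.00124379, -0.00025516, -0.00192943,
        0.00046514]), 'tau': array([ 1.57398008e-03, -5.32646763e+01, -3.53281188e+01,  7.09330570e-02,
        2.35647865e-02, -9.24265191e-05]), 'ee_pos': array([0.16603946, 0.52409083, 0.18924672]), 'eef_rot': array([-1.61236833,  1.56977024, -1.91919104]), 'force': array([ 0.81121289,  0.6658551 , -0.38660032]), 'moment': array([-0.01388474, -0.0511493 ,  0.01604163]), 'grip_width': 0.094019437077319}
```

View pics/top0.png

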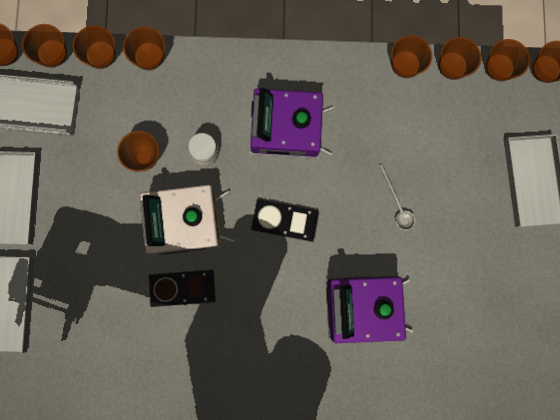

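View pics/side0.png

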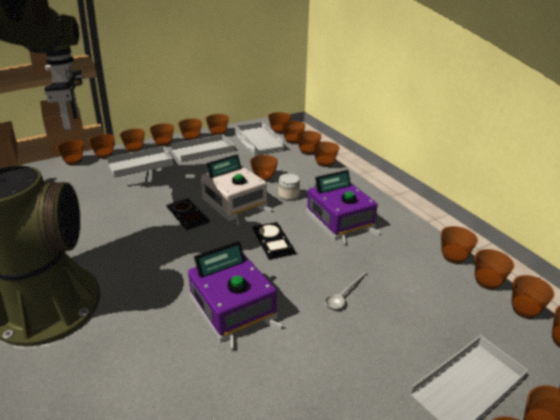

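Candidates: the meter is the pale one at top (185,217). The purple look-alikes at (287,122) and (367,310) are out. The plate is the one with the white tile at (285,220); the dark one at (182,288) stays put. In the side view these are meter (233,190) and plate (273,238). I'll check with a close crop.

```bash
python3 - <<'E'
from h import *
p=cv2.imread('pics/top0.png')
c=cv2.resize(p[165:265,130:330],None,fx=4,fy=4,interpolation=cv2.INTER_CUBIC)
cv2.imwrite('pics/crop0.png',np.clip(c*1.5,0,255).astype(np.uint8))
hsv=cv2.cvtColor(p,cv2.COLOR_BGR2HSV)
def comps(m,x0,y0,x1,y1,amin=20):
    mm=np.zeros(m.shape,np.uint8); mm[y0:y1,x0:x1]=m[y0:y1,x0:x1]
    return [k for k in cv2.findContours(mm,cv2.RETR_EXTERNAL,cv2.CHAIN_APPROX_NONE)[0] if cv2.contourArea(k)>amin]
g=((hsv[...,0]>45)&(hsv[...,0]<80)&(hsv[...,1]>120)&(hsv[...,2]>50)).astype(np.uint8)
for k in comps(g,170,200,215,235):
    u=cv2.minEnclosingCircle(k); print('key',u,onz('top',[u[0]],.102))
w=((hsv[...,2]>150)).astype(np.uint8)
for k in comps(w,245,195,325,245):
    e=cv2.minAreaRect(k); print('tile',e,onz('top',[e[0]],.010))
b=((hsv[...,2]<45)).astype(np.uint8)
b=cv2.bitwise_or(b,w)
for k in comps(b,245,190,330,250,200):
    r=cv2.minAreaRect(k); bx=cv2.boxPoints(r); print('plate px',r); print(onz('top',bx,.010).round(4))
for k in comps(w,130,170,222,260,200):
    r=cv2.minAreaRect(k); bx=cv2.boxPoints(r); print('meter',r); print(onz('top',bx,.08).round(4))
    ap=cv2.approxPolyDP(k,4,True)[:,0]; print(ap.tolist()); print(onz('top',ap,.08).round(4))
E
```

```text
key ((191.03750610351562, 215.85000610351562), 5.941380023956299) [[0.55069087 0.17483657 0.102     ]]
tile ((297.9960021972656, 222.27200317382812), (13.684738159179688, 19.856285095214844), 10.30484676361084) [[ 0.55251708 -0.04959351  0.01      ]]
tile ((270.3000183105469, 214.4000244140625), (22.360679626464844, 16.546903610229492), 26.56505012512207) [[0.56850733 0.01222729 0.01      ]]
plate px ((284.19097900390625, 219.86871337890625), (64.27751159667969, 33.32233428955078), 10.491477966308594)
[[ 0.5318  0.0572  0.01  ]
 [ 0.6052  0.0458  0.01  ]
 [ 0.5826 -0.0955  0.01  ]
 [ 0.5093 -0.083   0.01  ]]
meter ((187.07225036621094, 218.1262664794922), (60.63615798950195, 52.45963668823242), 83.41805267333984)
[[0.6035 0.2498 0.08  ]
 [0.6191 0.1417 0.08  ]
 [0.4934 0.1226 0.08  ]
 [0.4784 0.2292 0.08  ]]
[[209, 186], [158, 192], [166, 243], [187, 248], [216, 244]]
[[0.6169 0.143  0.08  ]
 [0.6014 0.2487 0.08  ]
 [0.4955 0.2269 0.08  ]
 [0.4862 0.1833 0.08  ]
 [0.4959 0.1239 0.08  ]]
```

View pics/crop0.png

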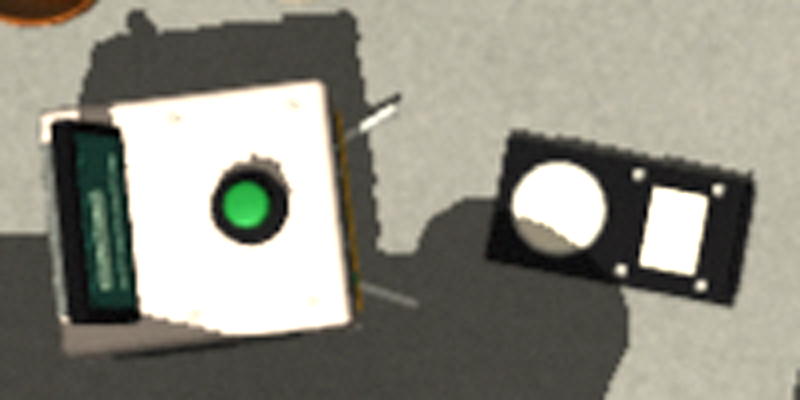

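The crop confirms the choice. The pale meter has its key at about crop (246,204), its mouth is on the right with fences at (380,110) and (390,292), and the white-tile plate's tile faces the mouth. The plate is about 0.31 rad askew and its centre about 21 mm off the axis.

Plan:
1. Square and centre the plate by pushing its near long side with both open fingers.
2. Push it in at the flange.

```bash
cat >> h.py <<'E'
from scipy.spatial.transform import Rotation as Ro
M=np.array([.5568,.131]); H=1.718
u=np.array([np.cos(H),np.sin(H)]); nn=np.array([-u[1],u[0]])
def tom(p): d=np.asarray(p)[...,:2]-M; return np.stack([d@u,d@nn],-1)
def go(s,t,z,a):
    o=get_obs(); R=Ro.from_euler('xyz',o['eef_rot']).as_matrix()
    P=np.r_[M+s*u+t*nn,z]; d=(P-o['ee_pos'])@R*1000
    cur=np.arctan2(R[1,1],R[0,1]); sp=-((H+a-cur+np.pi)%(2*np.pi)-np.pi)
    print('t',round(o['time_s'],2),'now st',tom(o['ee_pos']).round(4),'z',o['ee_pos'][2].round(4),'tilt',R[:2,0].round(3),'F',o['force'].round(1),'grip',round(o['grip_width'],4))
    print('delta tool xyz mm',d.round(1),'spin',round(sp,3))
E
python3 - <<'E'
from h import *
go(-.140,.102,.19,0)
E
python3 -m handwheel '[[[0,-33,36],-0.1,-1],[[0,-66,72],-0.2,-1],[[0,-100,108],-0.3,-1],[[0,-133,144],-0.4,-1],[[0,-166,180],-0.454,-1]]'
python3 - <<'E'
from h import *
go(-.140,.102,.19,0)
E
```

```text
t 0.1 now st [0.4462 0.3289] z 0.1892 tilt [-0.    -0.001] F [ 0.8  0.7 -0.4] grip 0.094
delta tool xyz mm [-3.000e-01 -4.273e+02  4.610e+02] spin -0.454
time_s: 0.6
ee_pos: [0.2878, 0.3097, 0.1893]
eef_rot: [-2.095, 1.57, -1.943]
force: [1.2, 0.6, -0.6]
grip_width: 0.0938
t 0.6 now st [0.2162 0.2398] z 0.1893 tilt [-0.    -0.001] F [ 1.2  0.6 -0.6] grip 0.0938
delta tool xyz mm [  -0.5 -356.8  136.3] spin 0.004
```

```bash
python3 -m handwheel '[[[0,-45,17],0,-1],[[0,-90,34],0,-1],[[0,-135,51],0,-1],[[0,-180,68],0,-1],[[0,-220,84],0,-1]]'
python3 - <<'E'
from h import *
go(-.140,.102,.19,0)
E
```

```text
time_s: 1.1
ee_pos: [0.4046, 0.1027, 0.1895]
eef_rot: [-1.95, 1.57, -1.799]
force: [0.5, 0.6, -0.4]
grip_width: 0.0936
t 1.1 now st [-0.0057  0.1547] z 0.1895 tilt [-0.    -0.001] F [ 0.5  0.6 -0.4] grip 0.0936
delta tool xyz mm [  -0.4 -134.5   52.2] spin 0.004
```

```bash
python3 -m handwheel '[[[0,-45,17],0,-1],[[0,-90,34],0,-1],[[0,-134,52],0,-1],[[0,-134,52],0,-1],[[30,-134,52],0,-1]]'
python3 -m handwheel '[[[35,0,0],0,-1],[[70,0,0],0,-1],[[105,0,0],0,-1],[[120,0,0],0,-1],[[120,0,0],0,-1]]'
python3 - <<'E'
from h import *
go(-.140,.102,.019,0)
E
```

```text
time_s: 1.6
ee_pos: [0.4778, -0.023, 0.1615]
eef_rot: [-0.487, 1.566, -0.338]
force: [0.6, 0.3, -0.7]
grip_width: 0.0942
time_s: 2.1
ee_pos: [0.4768, -0.0226, 0.0395]
eef_rot: [-1.586, 1.57, -1.437]
force: [0.0, 0.5, 0.5]
grip_width: 0.0941
t 2.1 now st [-0.1402  0.1017] z 0.0395 tilt [ 0.    -0.001] F [0.  0.5 0.5] grip 0.0941
delta tool xyz mm [20.5  0.2 -0.3] spin 0.002
```

```bash
python3 -m handwheel '[[[10,0,0],0,-1],[[20,0,0],0,-1],[[20,0,3],0,-1],[[20,0,6],0,-1],[[20,0,10],0,-1]]'
python3 -m handwheel '[[[0,0,4],0,-1],[[0,0,8],0,-1],[[0,0,12],0,-1],[[0,0,16],0,-1],[[0,0,20],0,-1]]'
python3 -m handwheel '[[[0,0,4],0,-1],[[0,0,8],0,-1],[[0,0,12],0,-1],[[0,0,16],0,-1],[[0,0,20],0,-1]]'
python3 - <<'E'
from h import *
go(-.140,.043,.019,0)
snap('top','top1')
p=cv2.imread('pics/top1.png'); c=cv2.resize(p[150:290,130:330],None,fx=4,fy=4,interpolation=cv2.INTER_CUBIC)
cv2.imwrite('pics/crop1.png',np.clip(c*1.5,0,255).astype(np.uint8))
E
```

```text
time_s: 2.6
ee_pos: [0.4873, -0.0211, 0.02]
eef_rot: [-0.973, 1.569, -0.824]
force: [-0.6, -0.3, -0.5]
grip_width: 0.094
time_s: 3.1
ee_pos: [0.5074, -0.0181, 0.02]
eef_rot: [-0.969, 1.569, -0.82]
force: [-0.2, 0.1, 0.9]
grip_width: 0.0936
time_s: 3.6
ee_pos: [0.5275, -0.0151, 0.02]
eef_rot: [-0.969, 1.569, -0.82]
force: [0.2, -0.4, -0.3]
grip_width: 0.0938
t 3.6 now st [-0.1402  0.0504] z 0.02 tilt [ 0.001 -0.001] F [ 0.2 -0.4 -0.3] grip 0.0938
delta tool xyz mm [1.  0.2 7.4] spin 0.002
```

View pics/crop1.png

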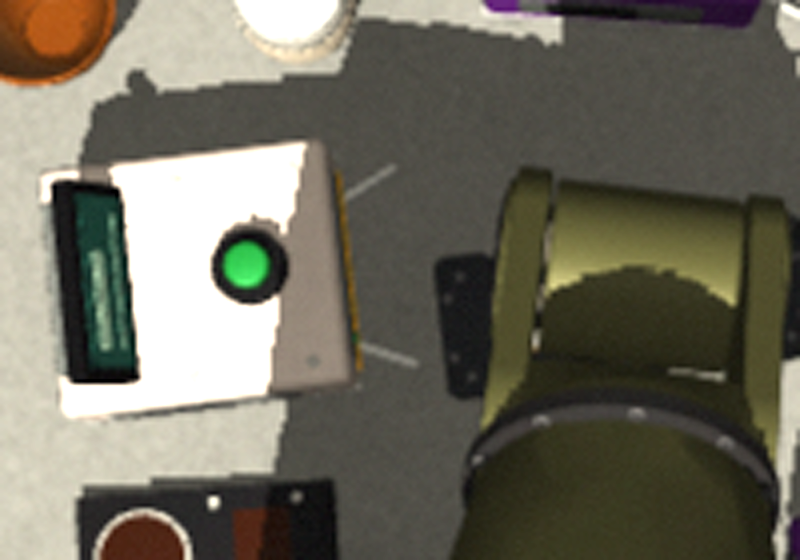

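The arm hides the plate; the dark bars at (460,330) and (795,270) are the gripper body. I'll finish the side push and check with the side camera.

```bash
python3 -m handwheel '[[[0,0,2],0,-1],[[0,0,4],0,-1],[[0,0,6],0,-1],[[0,0,7.5],0,-1],[[0,0,7.5],0,-1]]'
python3 - <<'E'
from h import *
go(-.140,.043,.019,0)
snap('side','side1')
p=cv2.imread('pics/side1.png'); c=cv2.resize(p[150:270,170:330],None,fx=5,fy=5,interpolation=cv2.INTER_CUBIC)
cv2.imwrite('pics/crop2.png',np.clip(c*1.8,0,255).astype(np.uint8))
E
```

```text
time_s: 4.15
ee_pos: [0.5355, -0.0139, 0.0201]
eef_rot: [-0.816, 1.569, -0.667]
force: [0.0, -0.0, 0.3]
grip_width: 0.0939
t 4.15 now st [-0.1402  0.0423] z 0.0201 tilt [ 0.001 -0.001] F [ 0.  -0.   0.3] grip 0.0939
delta tool xyz mm [ 1.1  0.2 -0.7] spin 0.002
```

View pics/crop2.png

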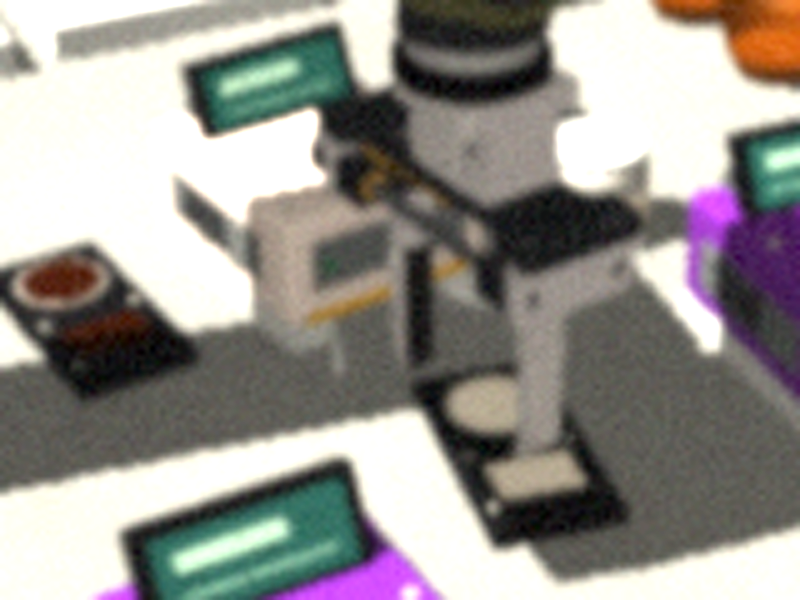

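```bash
python3 - <<'E'
from h import *
f=lambda L:[[170+x/5,150+y/5] for x,y in L]
print('tips',tom(onz('side',f([(540,447),(418,362)]),.006)).round(4).tolist())
print('plate FL,RL,RR,tile,rect',tom(onz('side',f([(418,388),(497,540),(625,510),(487,405),(537,475)]),.010)).round(4).tolist())
o0=cv2.imread('pics/side0.png'); 
print('key side', tom(onz('side',[[238.5,180]],.102)))
E
```

```text
tips [[-0.1559, 0.0104], [-0.0545, 0.0168]]
plate FL,RL,RR,tile,rect [[-0.0801, 0.034], [-0.2095, 0.0762], [-0.2269, 0.0117], [-0.1141, 0.0137], [-0.1786, 0.0293]]
key side [[0.0200543  0.01366298]]
```

```bash
python3 - <<'E'
from h import *
d=np.load('pics/side1.npz')['d']; T=np.array(camera_info('side')['extrinsics'])
for nm,x,y in [('near tip',278,237),('near mid',278,225),('far tip',253.6,220),('plate tile',267,231),('rect',277,245),('bench',230,235),('handbody',280,195)]:
    o,D=ray('side',[[x,y]]); P=o+D[0]*d[int(y),int(x)]; print(nm,P.round(4),tom(P).round(4))
dt=np.load('pics/top0.npz')['d']
for nm,x,y in [('tile',270,213),('bench',340,215),('key',191,216),('metertop',200,190)]:
    o,D=ray('top',[[x,y]]); P=o+D[0]*dt[int(y),int(x)]; print(nm,P.round(4))
E
```

```text
near tip [ 0.5432 -0.072   0.0518] [-0.1988  0.0432]
near mid [ 0.5421 -0.0732  0.0875] [-0.1999  0.0445]
far tip [0.5289 0.0329 0.0437] [-0.0929  0.042 ]
plate tile [0.5561 0.0108 0.0145] [-0.1188  0.0183]
rect [ 0.5508 -0.0538  0.0136] [-0.1819  0.033 ]
bench [0.4708 0.0556 0.0012] [-0.0619  0.0961]
handbody [ 0.5366 -0.0904  0.1791] [-0.216   0.0525]
tile [0.5716 0.013  0.0103]
bench [ 0.5715 -0.1434  0.0068]
key [0.5503 0.1748 0.1029]
metertop [0.6077 0.1612 0.0818]
```

```bash
python3 - <<'E'
from h import *
d=np.load('pics/side1.npz')['d']
for x in (277,279):
  for y in range(196,246,3):
    o,D=ray('side',[[x,y]]); P=o+D[0]*d[y,x]; print(x,y,P.round(3),tom(P).round(3))
p=cv2.imread('pics/side1.png'); c=cv2.resize(p[195:265,225:315],None,fx=8,fy=8,interpolation=cv2.INTER_NEAREST)
cv2.imwrite('pics/crop3.png',np.clip(c*2.5,0,255).astype(np.uint8))
E
```

```text
277 196 [ 0.529 -0.09   0.178] [-0.215  0.06 ]
277 199 [ 0.524 -0.1    0.177] [-0.224  0.066]
277 202 [ 0.522 -0.103  0.172] [-0.226  0.068]
277 205 [ 0.523 -0.101  0.163] [-0.225  0.067]
277 208 [ 0.528 -0.093  0.149] [-0.217  0.061]
277 211 [ 0.527 -0.095  0.143] [-0.219  0.063]
277 214 [ 0.524 -0.1    0.138] [-0.224  0.066]
277 217 [ 0.539 -0.074  0.111] [-0.2    0.048]
277 220 [ 0.54  -0.072  0.102] [-0.199  0.047]
277 223 [ 0.538 -0.075  0.095] [-0.201  0.048]
277 226 [ 0.539 -0.073  0.086] [-0.2    0.047]
277 229 [ 0.539 -0.074  0.077] [-0.2    0.047]
277 232 [ 0.54  -0.073  0.068] [-0.199  0.047]
277 235 [ 0.541 -0.071  0.057] [-0.197  0.045]
277 238 [ 0.539 -0.075  0.052] [-0.201  0.048]
277 241 [ 0.56  -0.037  0.012] [-0.166  0.021]
277 244 [ 0.555 -0.046  0.01 ] [-0.175  0.028]
279 196 [ 0.534 -0.091  0.178] [-0.216  0.056]
279 199 [ 0.529 -0.1    0.176] [-0.224  0.062]
279 202 [ 0.527 -0.104  0.171] [-0.228  0.064]
279 205 [ 0.528 -0.102  0.162] [-0.226  0.063]
279 208 [ 0.531 -0.097  0.15 ] [-0.221  0.059]
279 211 [ 0.532 -0.095  0.141] [-0.22   0.058]
279 214 [ 0.545 -0.073  0.117] [-0.2    0.042]
279 217 [ 0.545 -0.072  0.109] [-0.199  0.042]
279 220 [ 0.545 -0.072  0.1  ] [-0.199  0.041]
279 223 [ 0.545 -0.073  0.092] [-0.2    0.042]
279 226 [ 0.545 -0.073  0.084] [-0.2    0.042]
279 229 [ 0.547 -0.07   0.072] [-0.197  0.039]
279 232 [ 0.546 -0.071  0.065] [-0.198  0.04 ]
279 235 [ 0.547 -0.071  0.056] [-0.198  0.04 ]
279 238 [ 0.547 -0.07   0.046] [-0.197  0.039]
279 241 [ 0.565 -0.038  0.011] [-0.168  0.016]
279 244 [ 0.558 -0.051  0.012] [-0.18   0.025]
```

View pics/crop3.png

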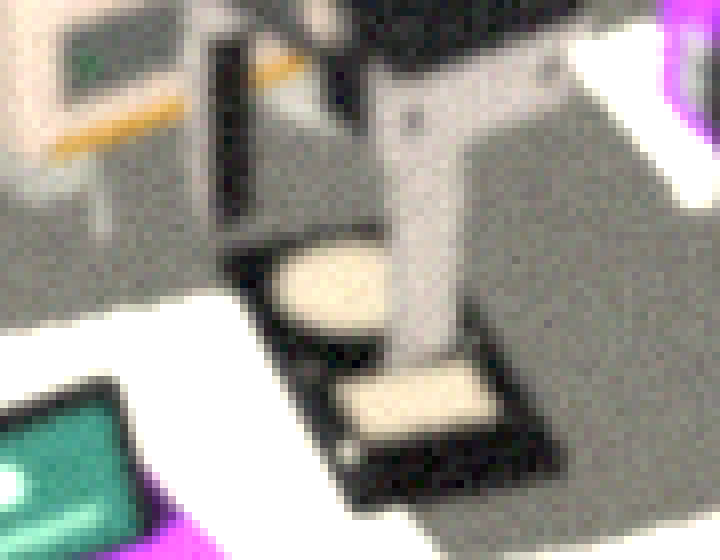

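The picture shows the fingertips about 40 mm above the plate: near tip (278,239), far tip (253,222), tip z about 0.045 by depth. The state implies 0.006, and the force is about 0. The plate has not moved, so the z readout and the images disagree by about 40 mm. I'll back off beside the plate, lower in steps, and re-measure the offset.

```bash
python3 -m handwheel '[[[0,0,-15],0,-1],[[0,0,-30],0,-1],[[0,0,-45],0,-1],[[0,0,-60],0,-1],[[0,0,-60],0,-1]]'
python3 -m handwheel '[[[5,0,0],0,-1],[[10,0,0],0,-1],[[15,0,0],0,-1],[[20,0,0],0,-1],[[20,0,0],0,-1]]'
python3 - <<'E'
from h import *
go(-.140,.102,.019,0)
p,d=snap('side','side2')
# finger tip profile: project expected finger column
c=camera_info('side'); T=np.array(c['extrinsics']); Ti=np.linalg.inv(T)
def proj(P):
    q=Ti@np.r_[P,1]; s=q[:2]/q[2]; s=s*(1+c['k1']*(s@s)); return s*[c['fx'],c['fy']]+[c['cx'],c['cy']]
ds=[]
for s in(-.193,-.087):
  for z in np.arange(-.01,.12,.01):
    P=np.r_[M+s*u+.102*nn,z]; x,y=proj(P).round().astype(int)
    o,D=ray('side',[[x,y]]); Q=o+D[0]*d[y,x]; print(s,round(z,3),(x,y),Q.round(3),tom(Q).round(3))
E
```

```text
time_s: 4.7
ee_pos: [0.475, -0.0229, 0.02]
eef_rot: [-1.16, 1.57, -1.011]
force: [0.8, -0.3, -0.7]
grip_width: 0.094
time_s: 5.2
ee_pos: [0.4746, -0.0229, -0.0009]
eef_rot: [-2.481, 1.57, -2.332]
force: [-0.2, 0.6, -0.2]
grip_width: 0.094
t 5.2 now st [-0.1402  0.1039] z -0.0009 tilt [-0.001 -0.001] F [-0.2  0.6 -0.2] grip 0.094
delta tool xyz mm [-19.9   0.1   1.8] spin 0.002
-0.193 -0.01 (np.int64(257), np.int64(265)) [ 0.479 -0.087  0.001] [-0.205  0.109]
-0.193 0.0 (np.int64(257), np.int64(262)) [ 0.484 -0.077  0.001] [-0.195  0.102]
-0.193 0.01 (np.int64(257), np.int64(258)) [ 0.491 -0.063  0.001] [-0.183  0.094]
-0.193 0.02 (np.int64(257), np.int64(255)) [ 0.484 -0.077  0.022] [-0.195  0.102]
-0.193 0.03 (np.int64(256), np.int64(252)) [ 0.48  -0.082  0.036] [-0.199  0.108]
-0.193 0.04 (np.int64(256), np.int64(248)) [ 0.48  -0.082  0.048] [-0.2    0.108]
-0.193 0.05 (np.int64(256), np.int64(245)) [ 0.48  -0.083  0.056] [-0.2    0.108]
-0.193 0.06 (np.int64(256), np.int64(241)) [ 0.479 -0.085  0.07 ] [-0.202  0.109]
-0.193 0.07 (np.int64(256), np.int64(238)) [ 0.481 -0.081  0.075
[... 680 characters left out ...]
.int64(233), np.int64(231)) [0.466 0.021 0.036] [-0.095  0.106]
-0.087 0.04 (np.int64(233), np.int64(228)) [0.467 0.024 0.044] [-0.093  0.104]
-0.087 0.05 (np.int64(232), np.int64(225)) [0.465 0.024 0.053] [-0.093  0.106]
-0.087 0.06 (np.int64(232), np.int64(221)) [0.464 0.02  0.068] [-0.096  0.108]
-0.087 0.07 (np.int64(232), np.int64(218)) [0.467 0.025 0.073] [-0.091  0.105]
-0.087 0.08 (np.int64(232), np.int64(214)) [0.467 0.025 0.085] [-0.092  0.105]
-0.087 0.09 (np.int64(232), np.int64(211)) [ 0.448 -0.024  0.126] [-0.137  0.13 ]
-0.087 0.1 (np.int64(232), np.int64(207)) [ 0.452 -0.015  0.131] [-0.129  0.125]
-0.087 0.11 (np.int64(231), np.int64(204)) [0.467 0.029 0.111] [-0.088  0.104]
```

```bash
python3 -m handwheel '[[[3,0,0],0,-1],[[6,0,0],0,-1],[[9,0,0],0,-1],[[12,0,0],0,-1],[[12,0,0],0,-1]]'
python3 -m handwheel '[[[1,0,0],0,-1],[[2,0,0],0,-1],[[3,0,0],0,-1],[[3,0,0],0,-1],[[3,0,0],0,-1]]'
python3 -m handwheel '[[[1,0,0],0,-1],[[2,0,0],0,-1],[[2,0,0],0,-1],[[2,0,0],0,-1],[[2,0,0],0,-1]]'
```

```text
time_s: 5.75
ee_pos: [0.4746, -0.0229, -0.0129]
eef_rot: [-2.537, 1.57, -2.388]
force: [-1.1, -0.4, 0.4]
grip_width: 0.0941
time_s: 6.25
ee_pos: [0.4747, -0.0229, -0.0154]
eef_rot: [-2.432, 1.57, -2.283]
force: [-3.1, 0.6, 8.3]
grip_width: 0.0936
time_s: 6.75
ee_pos: [0.4748, -0.0229, -0.0157]
eef_rot: [-2.168, 1.57, -2.02]
force: [-13.7, 0.0, 33.4]
grip_width: 0.0939
```

Bench contact comes at reported z ≈ -0.015, so real z is the readout plus about 29 mm. I'll raise the tips to 5 mm above the bench and do the side push.

```bash
python3 -m handwheel '[[[-3,0,0],0,-1],[[-6,0,0],0,-1],[[-6,0,0],0,-1],[[-6,0,4],0,-1],[[-6,0,8],0,-1]]'
python3 -m handwheel '[[[0,0,4],0,-1],[[0,0,8],0,-1],[[0,0,12],0,-1],[[0,0,16],0,-1],[[0,0,20],0,-1]]'
python3 -m handwheel '[[[0,0,4],0,-1],[[0,0,8],0,-1],[[0,0,12],0,-1],[[0,0,16],0,-1],[[0,0,18],0,-1]]'
python3 - <<'E'
from h import *
go(-.140,.043,-.010,0)
E
```

```text
time_s: 7.25
ee_pos: [0.483, -0.0217, -0.0099]
eef_rot: [-2.405, 1.57, -2.257]
force: [0.1, -0.5, -0.2]
grip_width: 0.0935
time_s: 7.75
ee_pos: [0.5029, -0.0187, -0.01]
eef_rot: [-2.669, 1.569, -2.52]
force: [-1.2, -1.1, 0.5]
grip_width: 0.094
time_s: 8.25
ee_pos: [0.5211, -0.016, -0.01]
eef_rot: [-2.582, 1.57, -2.433]
force: [-1.8, -0.9, 0.0]
grip_width: 0.0944
t 8.25 now st [-0.1401  0.0568] z -0.01 tilt [-0.001 -0.001] F [-1.8 -0.9  0. ] grip 0.0944
delta tool xyz mm [-0.   0.1 13.8] spin 0.002
```

```bash
python3 -m handwheel '[[[0,0,3],0,-1],[[0,0,6],0,-1],[[0,0,9],0,-1],[[0,0,12],0,-1],[[0,0,12],0,-1]]'
python3 -m handwheel '[[[0,0,-15],0,-1],[[0,0,-35],0,-1],[[-20,0,-60],0,-1],[[-60,0,-90],0,-1],[[-90,0,-120],0,-1]]'
python3 -m handwheel '[[[-10,-20,-20],0,-1],[[-20,-50,-30],0,-1],[[-20,-80,-30],0,-1],[[-20,-110,-30],0,-1],[[-20,-110,-30],0,-1]]'
python3 - <<'E'
from h import *
go(-.140,.043,-.010,0)
snap('top','top2')
p=cv2.imread('pics/top2.png'); c=cv2.resize(p[150:290,130:330],None,fx=4,fy=4,interpolation=cv2.INTER_CUBIC)
cv2.imwrite('pics/crop4.png',np.clip(c*1.8,0,255).astype(np.uint8))
E
```

```text
time_s: 8.75
ee_pos: [0.5334, -0.0141, -0.01]
eef_rot: [-2.326, 1.57, -2.177]
force: [0.1, 0.1, -0.1]
grip_width: 0.0939
time_s: 9.25
ee_pos: [0.4139, -0.0318, 0.0815]
eef_rot: [-1.458, 1.57, -1.309]
force: [0.8, -0.5, 0.4]
grip_width: 0.0939
time_s: 9.75
ee_pos: [0.4011, -0.1473, 0.1019]
eef_rot: [-0.942, 1.569, -0.795]
force: [0.3, -0.1, 0.9]
grip_width: 0.0927
t 9.75 now st [-0.2524  0.1949] z 0.1019 tilt [ 0.002 -0.002] F [ 0.3 -0.1  0.9] grip 0.0927
delta tool xyz mm [111.9 112.7 151.7] spin -0.0
```

View pics/crop4.png

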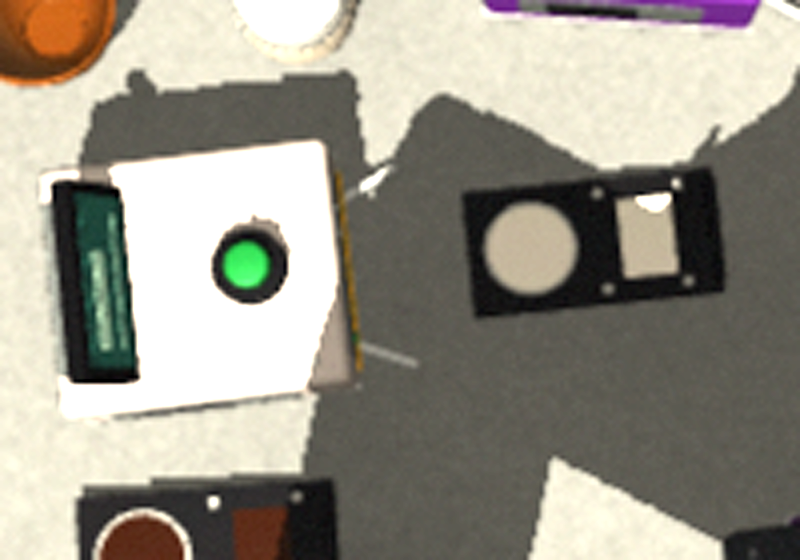

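The plate is now square to the slot, with its tile at crop (530,249) and front edge from (463,193) to (475,317). Measuring it now.

```bash
cat > pl.py <<'E'
from h import *
import sys
def plate(p,x0,y0,x1,y1):
    hsv=cv2.cvtColor(p,cv2.COLOR_BGR2HSV); v=hsv[...,2].astype(int)
    m=np.zeros(v.shape,np.uint8); m[y0:y1,x0:x1]=(v[y0:y1,x0:x1]<28)
    k=max(cv2.findContours(cv2.morphologyEx(m,cv2.MORPH_CLOSE,np.ones((3,3))),cv2.RETR_EXTERNAL,cv2.CHAIN_APPROX_NONE)[0],key=cv2.contourArea)
    r=cv2.minAreaRect(k); b=cv2.boxPoints(r); print(r); print(b.round(1).tolist()); q=tom(onz('top',b,.010)); print('corners st',q.round(4).tolist())
E
python3 - <<'E'
from pl import *
p=cv2.imread('pics/top2.png'); plate(p,240,185,318,235)
f=lambda L:[[130+x/4,150+y/4] for x,y in L]
print('hand: FR FL RR RL tile rect',tom(onz('top',f([(463,193),(475,317),(712,168),(724,290),(530,249),(648,237)]),.010)).round(4).tolist())
print('key',tom(onz('top',f([(246,264)]),.102)), 'fence tips',tom(onz('top',f([(397,166),(415,364)]),.012)).round(4).tolist(),'front top edge',tom(onz('top',f([(322,140),(357,384)]),.08)).round(4).tolist())
E
```

```text
((278.1863098144531, 210.2698516845703), (31.2484073638916, 63.33429718017578), 83.9909896850586)
[[245.10000610351562, 198.0], [308.0, 191.39999389648438], [311.29998779296875, 222.5], [248.3000030517578, 229.10000610351562]]
corners st [[-0.068, -0.0373], [-0.2093, -0.0352], [-0.2073, 0.0348], [-0.067, 0.0324]]
hand: FR FL RR RL tile rect [[-0.0694, -0.0367], [-0.0679, 0.0328], [-0.209, -0.034], [-0.2066, 0.0347], [-0.1026, -0.001], [-0.1685, 0.0002]]
key [[4.33583484e-02 3.31340392e-05]] fence tips [[-0.0349, -0.0558], [-0.0322, 0.0547]] front top edge [[-0.0003, -0.063], [-0.0043, 0.0662]]
```

```bash
python3 - <<'E'
from h import *
print(get_obs()['qpos'].round(2)); go(-.240,0,.06,-np.pi/2); go(-.240,0,.06,np.pi/2)
E
python3 -m handwheel '[[[0,2,30],0.14,0.28],[[0,4,60],0.28,0.28],[[0,7,100],0.42,0.28],[[0,10,140],0.56,0.28],[[0,12,180],0.7,0.28]]'
python3 - <<'E'
from h import *
print(get_obs()['qpos'].round(2)); go(-.240,0,.06,-np.pi/2)
E
```

```text
[-0.43  0.13  1.95 -0.    1.06 -2.15]
t 9.8 now st [-0.251   0.1951] z 0.1016 tilt [ 0.001 -0.001] F [-0.2  1.   0.8] grip 0.0938
delta tool xyz mm [ 41.7  11.1 195.1] spin 1.571
t 9.8 now st [-0.251   0.1951] z 0.1016 tilt [ 0.001 -0.001] F [-0.2  1.   0.8] grip 0.0938
delta tool xyz mm [ 41.7  11.1 195.1] spin -1.571
time_s: 10.3
ee_pos: [0.5782, -0.1058, 0.1015]
eef_rot: [-0.46, 1.57, -1.018]
force: [0.3, -0.4, 0.4]
grip_width: 0.0574
[-0.24  0.47  1.51 -0.    1.17 -1.26]
t 10.3 now st [-0.2374  0.0135] z 0.1015 tilt [ 0.    -0.001] F [ 0.3 -0.4  0.4] grip 0.0574
delta tool xyz mm [41.5  6.8 12. ] spin 0.866
```

```bash
python3 -m handwheel '[[[0,3,5],0.14,0.28],[[0,7,12],0.28,0.28],[[0,7,12],0.42,0.28],[[0,7,12],0.56,0.28],[[0,7,12],0.7,0.28]]'
python3 -m handwheel '[[[0,0,0],0.14,0.28],[[0,0,0],0.166,0.28],[[15,0,0],0.166,0.28],[[30,0,0],0.166,0.28],[[40,0,0],0.166,0.28]]'
python3 - <<'E'
from h import *
go(-.240,0,-.009,-np.pi/2)
E
```

```text
time_s: 10.8
ee_pos: [0.5919, -0.1048, 0.1012]
eef_rot: [-1.259, 1.57, -2.522]
force: [-0.5, -0.8, -0.2]
grip_width: 0.0342
time_s: 11.3
ee_pos: [0.591, -0.1045, 0.0588]
eef_rot: [-1.853, 1.568, 3.004]
force: [-1.3, -0.3, -0.3]
grip_width: 0.0337
t 11.3 now st [-0.2379  0.0007] z 0.0588 tilt [-0.003  0.   ] F [-1.3 -0.3 -0.3] grip 0.0337
delta tool xyz mm [67.8  0.9  2.1] spin -0.003
```

```bash
python3 -m handwheel '[[[15,0,2],0,0.28],[[30,0,2],0,0.28],[[45,0,2],0,0.28],[[57,0,2],0,0.28],[[57,0,2],0,0.28]]'
python3 -m handwheel '[[[3,0,0],0,0.28],[[6,0,0],0,0.28],[[8,0,0],0,0.28],[[10,0,0],0,0.28],[[10,0,0],0,0.28]]'
python3 - <<'E'
from h import *
go(-.240,0,-.009,-np.pi/2)
p,d=snap('side','side3')
c=cv2.resize(p[180:270,210:330],None,fx=6,fy=6,interpolation=cv2.INTER_CUBIC)
cv2.imwrite('pics/crop5.png',np.clip(c*1.8,0,255).astype(np.uint8))
E
```

```text
time_s: 11.8
ee_pos: [0.5902, -0.1061, -0.0002]
eef_rot: [-1.904, 1.565, 2.952]
force: [0.5, 0.3, -0.3]
grip_width: 0.0338
time_s: 12.3
ee_pos: [0.5901, -0.1061, -0.0103]
eef_rot: [-1.91, 1.565, 2.947]
force: [0.4, 0.2, 0.2]
grip_width: 0.034
t 12.3 now st [-0.2394  0.0018] z -0.0103 tilt [-0.005  0.001] F [0.4 0.2 0.2] grip 0.034
delta tool xyz mm [-1.3  1.8  0.6] spin -0.003
```

View pics/crop5.png

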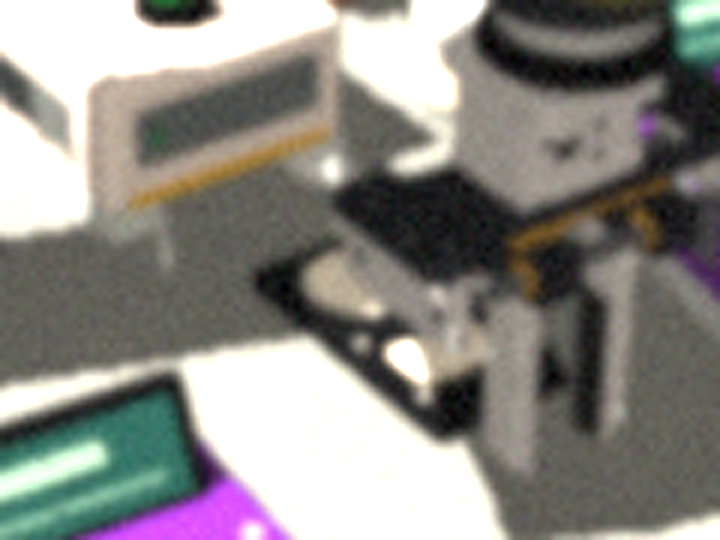

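The fingers (tips at crop (510,470) and (600,430)) stand low, just behind the flange and clear of the fences. Starting the push.

```bash
python3 - <<'E'
from h import *
print('tip',tom(onz('side',[[210+510/6,180+468/6]],.004)).round(4))
E
python3 -m handwheel '[[[0,0,-4],0,0.28],[[0,0,-8],0,0.28],[[0,0,-12],0,0.28],[[0,0,-16],0,0.28],[[0,0,-20],0,0.28]]'
python3 -m handwheel '[[[0,0,-4],0,0.28],[[0,0,-8],0,0.28],[[0,0,-12],0,0.28],[[0,0,-16],0,0.28],[[0,0,-20],0,0.28]]'
python3 -m handwheel '[[[0,0,-4],0,0.28],[[0,0,-8],0,0.28],[[0,0,-12],0,0.28],[[0,0,-16],0,0.28],[[0,0,-20],0,0.28]]'
python3 - <<'E'
from pl import *
go(-.068,0,-.009,-np.pi/2)
p,d=snap('top','top3')
c=cv2.resize(p[150:290,130:330],None,fx=4,fy=4,interpolation=cv2.INTER_CUBIC)
cv2.imwrite('pics/crop6.png',np.clip(c*1.8,0,255).astype(np.uint8))
E
```

```text
tip [[-0.2396  0.0216]]
time_s: 12.85
ee_pos: [0.5873, -0.0859, -0.0101]
eef_rot: [-1.909, 1.565, 2.948]
force: [0.1, 0.4, 0.8]
grip_width: 0.0341
time_s: 13.35
ee_pos: [0.5843, -0.0658, -0.01]
eef_rot: [-1.897, 1.565, 2.96]
force: [0.2, -1.9, -0.7]
grip_width: 0.0339
time_s: 13.85
ee_pos: [0.5813, -0.0457, -0.01]
eef_rot: [-1.895, 1.565, 2.962]
force: [0.7, -1.1, -0.6]
grip_width: 0.0337
t 13.85 now st [-0.1784  0.0016] z -0.01 tilt [-0.005  0.001] F [ 0.7 -1.1 -0.6] grip 0.0337
delta tool xyz mm [  -0.9    1.4 -110.4] spin -0.003
```

View pics/crop6.png

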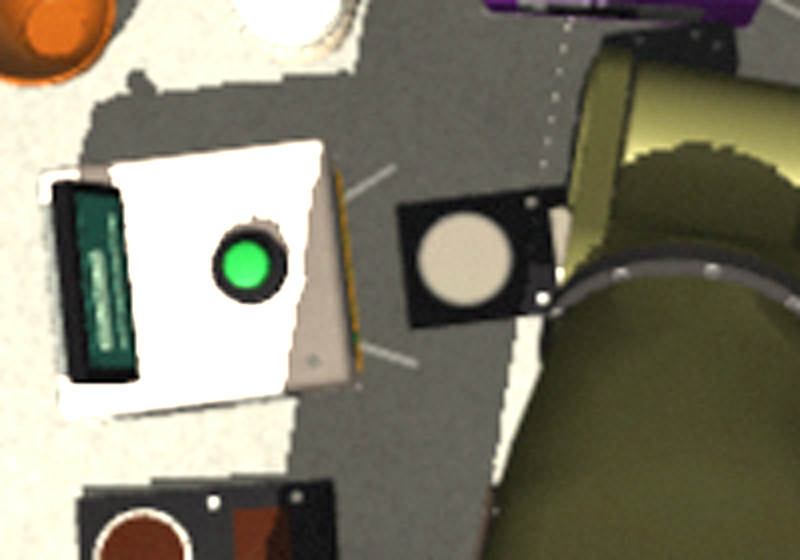

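```bash
python3 - <<'E'
from h import *
f=lambda L:[[130+x/4,150+y/4] for x,y in L]
print(tom(onz('top',f([(398,206),(412,327),(465,259)]),.010)).round(4).tolist())
E
python3 -m handwheel '[[[0,0,-4],0,0.28],[[0,0,-8],0,0.28],[[0,0,-12],0,0.28],[[0,0,-16],0,0.28],[[0,0,-20],0,0.28]]'
python3 -m handwheel '[[[0,0,-3],0,0.28],[[0,0,-6],0,0.28],[[0,0,-9],0,0.28],[[0,0,-12],0,0.28],[[0,0,-15],0,0.28]]'
python3 - <<'E'
from h import *
p,d=snap('top','top4'); go(-.068,0,-.009,-np.pi/2)
h=cv2.cvtColor(p,cv2.COLOR_BGR2HSV); 
E
```

```text
[[-0.0328, -0.0338], [-0.0328, 0.0341], [-0.0662, 0.0002]]
time_s: 14.4
ee_pos: [0.5783, -0.0251, -0.01]
eef_rot: [-1.917, 1.565, 2.941]
force: [-0.7, -1.0, -1.0]
grip_width: 0.0333
time_s: 14.9
ee_pos: [0.5761, -0.01, -0.01]
eef_rot: [-1.918, 1.565, 2.94]
force: [-0.3, -1.4, -1.5]
grip_width: 0.0339
t 14.95 now st [-0.1419  0.0016] z -0.01 tilt [-0.006  0.001] F [-0.5 -0.1  0.4] grip 0.0339
delta tool xyz mm [ -0.9   1.4 -73.9] spin -0.002
```

Plate was centred within 0.3 mm and square before entry. Continuing, watching the force.

```bash

python3 -m handwheel '[[[0,0,-3],0,0.28],[[0,0,-6],0,0.28],[[0,0,-9],0,0.28],[[0,0,-12],0,0.28],[[0,0,-15],0,0.28]]'
python3 -m handwheel '[[[0,0,-3],0,0.28],[[0,0,-6],0,0.28],[[0,0,-9],0,0.28],[[0,0,-12],0,0.28],[[0,0,-15],0,0.28]]'
python3 -m handwheel '[[[0,0,-3],0,0.28],[[0,0,-6],0,0.28],[[0,0,-9],0,0.28],[[0,0,-12],0,0.28],[[0,0,-15],0,0.28]]'
python3 -m handwheel '[[[0,0,-3],0,0.28],[[0,0,-6],0,0.28],[[0,0,-9],0,0.28],[[0,0,-12],0,0.28],[[0,0,-15],0,0.28]]'
python3 - <<'E'
from h import *
go(-.0656,0,-.009,-np.pi/2)
E
```

```text
time_s: 15.45
ee_pos: [0.5739, 0.0055, -0.01]
eef_rot: [-1.935, 1.565, 2.923]
force: [-0.0, -2.3, -0.1]
grip_width: 0.0335
time_s: 15.95
ee_pos: [0.5716, 0.0206, -0.01]
eef_rot: [-1.932, 1.565, 2.926]
force: [0.4, -0.6, -1.6]
grip_width: 0.0338
time_s: 16.45
ee_pos: [0.5694, 0.0357, -0.0099]
eef_rot: [-1.935, 1.565, 2.922]
force: [0.2, -2.0, -1.2]
grip_width: 0.0336
time_s: 16.95
ee_pos: [0.5672, 0.0508, -0.0099]
eef_rot: [-1.93, 1.565, 2.928]
force: [-0.1, -1.3, -1.2]
grip_width: 0.0335
t 16.95 now st [-0.0809  0.0015] z -0.0099 tilt [-0.006  0.001] F [-0.1 -1.3 -1.2] grip 0.0335
delta tool xyz mm [ -0.9   1.4 -15.3] spin -0.002
```

```bash

python3 -m handwheel '[[[0,0,-2],0,0.28],[[0,0,-4],0,0.28],[[0,0,-6],0,0.28],[[0,0,-8],0,0.28],[[0,0,-10],0,0.28]]'
python3 -m handwheel '[[[0,0,-1],0,0.28],[[0,0,-2],0,0.28],[[0,0,-3],0,0.28],[[0,0,-4],0,0.28],[[0,0,-4],0,0.28]]'
python3 -m handwheel '[[[0,0,-1],0,0.28],[[0,0,-2],0,0.28],[[0,0,-2],0,0.28],[[0,0,-2],0,0.28],[[0,0,-2],0,0.28]]'
```

```text
time_s: 17.45
ee_pos: [0.5657, 0.0608, -0.0098]
eef_rot: [-1.94, 1.565, 2.918]
force: [0.2, -0.5, -0.2]
grip_width: 0.0339
time_s: 17.95
ee_pos: [0.5658, 0.0624, -0.0096]
eef_rot: [-1.301, 1.566, -2.727]
force: [2.5, -19.7, -0.2]
grip_width: 0.0338
time_s: 18.45
ee_pos: [0.5658, 0.0623, -0.0095]
eef_rot: [-0.851, 1.565, -2.276]
force: [1.9, -16.1, 0.6]
grip_width: 0.0341
```

The force rises at tool s ≈ -0.069, where the stop is expected within measuring error. One firmer nudge, then I'll back off and check the flange distance from the mouth.

```bash

python3 -m handwheel '[[[0,0,-1],0,0.28],[[0,0,-2],0,0.28],[[0,0,-3],0,0.28],[[0,0,-3],0,0.28],[[0,0,-3],0,0.28]]'
python3 -m handwheel '[[[0,0,4],0,0.28],[[0,0,15],0,0.28],[[0,0,30],0,0.28],[[-40,0,50],0,0.28],[[-85,0,80],0,0.6]]'
python3 -m handwheel '[[[-45,0,30],0,1],[[-90,-35,50],0,1],[[-130,-80,50],0,1],[[-130,-125,50],0,1],[[-130,-160,50],0,1]]'
python3 - <<'E'
from h import *
go(.045,0,.12,-np.pi/2)
p,d=snap('top','top5'); snap('side','side5')
a=cv2.resize(p[180:260,130:290],None,fx=5,fy=5,interpolation=cv2.INTER_CUBIC)
cv2.imwrite('pics/crop7.png',np.clip(a*1.8,0,255).astype(np.uint8))
E
```

```text
time_s: 18.95
ee_pos: [0.5659, 0.0623, -0.0092]
eef_rot: [-0.502, 1.562, -1.928]
force: [1.9, -23.5, 1.0]
grip_width: 0.0338
time_s: 19.45
ee_pos: [0.5766, -0.0147, 0.0732]
eef_rot: [-0.783, 1.561, -2.208]
force: [-0.1, 0.1, 0.4]
grip_width: 0.0289
time_s: 19.95
ee_pos: [0.4252, -0.0873, 0.2061]
eef_rot: [-0.501, 1.562, -1.927]
force: [0.2, -0.9, 0.9]
grip_width: 0.0007
t 19.95 now st [-0.1966  0.1622] z 0.2061 tilt [-0.003 -0.009] F [ 0.2 -0.9  0.9] grip 0.0007
delta tool xyz mm [  83.4  162.1 -242.6] spin -0.002
```

View pics/crop7.png

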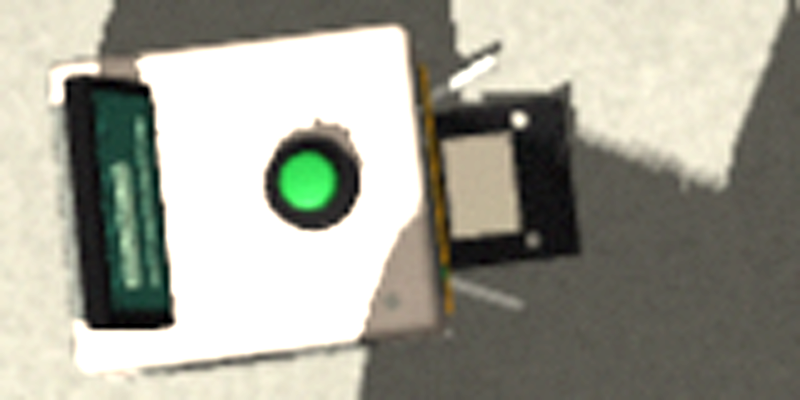

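```bash
python3 - <<'E'
from h import *
f=lambda L,k,x0,y0:[[x0+x/k,y0+y/k] for x,y in L]
a=tom(onz('top',f([(463,193),(475,317),(677,183),(689,281)],4,130,150),.010))
b=tom(onz('top',f([(519,119),(533,240)],5,130,180),.010))
print('front->rear screws',a[:2].mean(0)-a[2:].mean(0),'screws now',b.round(4).tolist()); print('front now',b.mean(0)+a[:2].mean(0)-a[2:].mean(0))
print('rear edge z0,z10',tom(onz('top',f([(571,95),(580,253)],5,130,180),.0)).round(4).tolist(),tom(onz('top',f([(571,95),(580,253)],5,130,180),.010)).round(4).tolist(),tom(onz('top',f([(571,95),(580,253)],5,130,180),.024)).round(4).tolist())
print('key',tom(onz('top',f([(308,181)],5,130,180),.102)).round(4),'collar',tom(onz('top',f([(313,179)],5,130,180),.09)).round(4))
print('lip z14',tom(onz('top',f([(424,70),(449,312)],5,130,180),.014)).round(4).tolist(),'top edge',tom(onz('top',f([(408,28),(442,328)],5,130,180),.08)).round(4).tolist())
print('fence tips',tom(onz('top',f([(499,43),(521,305)],5,130,180),.012)).round(4).tolist())
d=np.load('pics/top5.npz')['d']
for x,y in [(308,181),(350,181),(313,222),(380,100),(308,190)]:
    X,Y=130+x/5,180+y/5; o,D=ray('top',[[X,Y]]); print((x,y),(o+D[0]*d[round(Y),round(X)]).round(4))
E
```

```text
front->rear screws [ 0.11957443 -0.00166796] screws now [[-0.0417, -0.0275], [-0.0416, 0.0268]]
front now [ 0.07794058 -0.00200807]
rear edge z0,z10 [[-0.0657, -0.0369], [-0.0613, 0.0342]] [[-0.0658, -0.0354], [-0.0615, 0.0351]] [[-0.066, -0.0333], [-0.0618, 0.0363]]
key [[0.0432 0.0005]] collar [[ 0.0425 -0.0016]]
lip z14 [[-0.0026, -0.0538], [-0.0016, 0.0542]] top edge [[-0.0024, -0.0614], [-0.0026, 0.0652]]
fence tips [[-0.0368, -0.0622], [-0.0331, 0.0548]]
(308, 181) [0.5497 0.1733 0.1048]
(350, 181) [0.5512 0.1575 0.0949]
(313, 222) [0.5343 0.1724 0.091 ]
(380, 100) [0.5866 0.1477 0.084 ]
(308, 190) [0.5461 0.1732 0.1043]
```

The front edge sits about 80 mm inside the mouth and the rear about 60 mm outside, with the mouth at s = -0.002, so the plate is home. Now the key.

```bash

python3 -m handwheel '[[[0,27,-40],0,1],[[0,54,-80],0,1],[[0,81,-120],0,1],[[0,108,-160],0,1],[[0,135,-200],0,1]]'
python3 - <<'E'
from h import *
go(.0432,0.0003,.12,-np.pi/2)
E
```

```text
time_s: 20.55
ee_pos: [0.5288, 0.1319, 0.2032]
eef_rot: [-0.639, 1.561, -2.066]
force: [0.5, -0.5, 0.8]
grip_width: 0.0004
t 20.55 now st [0.005  0.0276] z 0.2032 tilt [-0.004 -0.008] F [ 0.5 -0.5  0.8] grip 0.0004
delta tool xyz mm [ 82.8  27.6 -38.9] spin -0.003
```

```bash

python3 -m handwheel '[[[0,14,-20],0,1],[[0,28,-39],0,1],[[20,28,-39],0,1],[[50,28,-39],0,1],[[80,28,-39],0,1]]'
python3 - <<'E'
from h import *
go(.0432,0.0003,.10,-np.pi/2)
E
```

```text
time_s: 21.05
ee_pos: [0.5511, 0.1738, 0.1216]
eef_rot: [-0.616, 1.562, -2.043]
force: [0.3, -0.9, -0.2]
grip_width: 0.0001
t 21.05 now st [ 0.0431 -0.0007] z 0.1216 tilt [-0.004 -0.008] F [ 0.3 -0.9 -0.2] grip 0.0001
delta tool xyz mm [21.6 -0.9 -0.2] spin -0.003
```

```bash

python3 -m handwheel '[[[8,-1,0],0,1],[[16,-1,0],0,1],[[24,-1,0],0,1],[[28,-1,0],0,1],[[28,-1,0],0,1]]'
python3 - <<'E'
from h import *
go(.0432,0.0003,.081,-np.pi/2)
p,d=snap('side','side6')
a=cv2.resize(p[130:230,180:300],None,fx=6,fy=6,interpolation=cv2.INTER_CUBIC)
cv2.imwrite('pics/crop8.png',np.clip(a*1.6,0,255).astype(np.uint8))
E
```

```text
time_s: 21.55
ee_pos: [0.5502, 0.1734, 0.0937]
eef_rot: [-0.601, 1.562, -2.028]
force: [0.6, -0.3, -0.1]
grip_width: 0.0004
t 21.55 now st [0.0429 0.0003] z 0.0937 tilt [-0.004 -0.008] F [ 0.6 -0.3 -0.1] grip 0.0004
delta tool xyz mm [12.7  0.1 -0.4] spin -0.003
```

View pics/crop8.png

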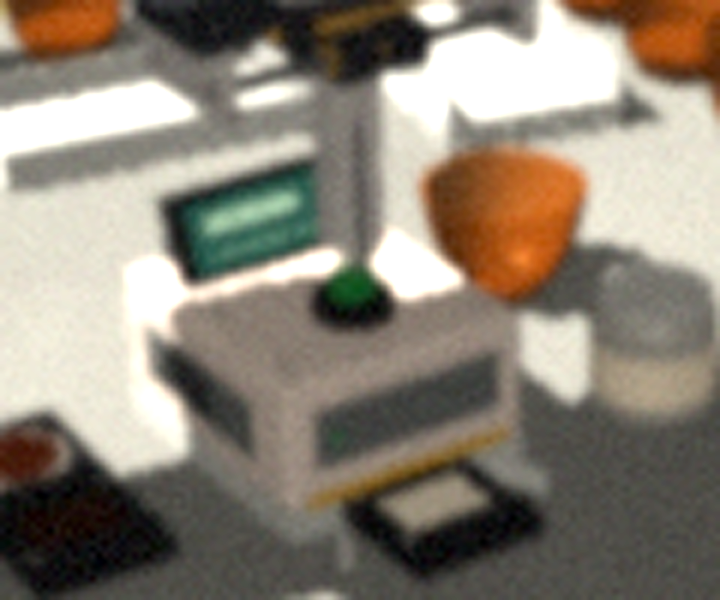

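The closed fingers (350,262) stand right over the key (352,287), and the plate is in the slot. Pressing in steps, reading the force.

```bash

python3 -m handwheel '[[[2,0,0],0,1],[[4,0,0],0,1],[[6,0,0],0,1],[[6,0,0],0,1],[[6,0,0],0,1]]'
python3 -m handwheel '[[[1,0,0],0,1],[[2,0,0],0,1],[[3,0,0],0,1],[[3,0,0],0,1],[[3,0,0],0,1]]'
python3 -m handwheel '[[[1,0,0],0,1],[[2,0,0],0,1],[[3,0,0],0,1],[[3,0,0],0,1],[[3,0,0],0,1]]'
```

```text
time_s: 22.1
ee_pos: [0.5502, 0.1734, 0.0881]
eef_rot: [-0.571, 1.562, -1.997]
force: [-0.3, 0.2, -0.3]
grip_width: 0.0006
time_s: 22.6
ee_pos: [0.5503, 0.1734, 0.0852]
eef_rot: [-0.543, 1.563, -1.97]
force: [-0.6, -0.7, 2.1]
grip_width: 0.0004
time_s: 23.1
ee_pos: [0.5503, 0.1734, 0.0822]
eef_rot: [-0.537, 1.563, -1.963]
force: [-1.6, -0.4, 2.8]
grip_width: 0.0005
```

```bash

python3 -m handwheel '[[[0.5,0,0],0,1],[[1,0,0],0,1],[[1.5,0,0],0,1],[[1.5,0,0],0,1],[[1.5,0,0],0,1]]'
python3 -m handwheel '[[[0.5,0,0],0,1],[[1,0,0],0,1],[[1,0,0],0,1],[[1,0,0],0,1],[[1,0,0],0,1]]'
```

```text
time_s: 23.6
ee_pos: [0.5504, 0.1734, 0.0808]
eef_rot: [-0.531, 1.563, -1.957]
force: [-0.7, -0.0, 4.3]
grip_width: 0.0005
time_s: 24.1
ee_pos: [0.5504, 0.1734, 0.0804]
eef_rot: [-0.501, 1.563, -1.927]
force: [-4.4, -0.6, 11.2]
grip_width: 0.0005
```

```bash

python3 -m handwheel '[[[0.5,0,0],0,1],[[1,0,0],0,1],[[1,0,0],0,1],[[1,0,0],0,1],[[1,0,0],0,1]]'
python3 -m handwheel '[[[-4,0,0],0,1],[[-15,0,0],0,1],[[-40,0,0],0,1],[[-80,0,0],0,1],[[-110,0,0],0,1]]'
python3 -m handwheel '[[[0,-40,30],0,1],[[0,-80,60],0,1],[[0,-120,90],0,1],[[0,-160,120],0,1],[[0,-160,120],0,1]]'
python3 - <<'E'
from h import *
go(.0432,0.0003,.081,-np.pi/2)
p,d=snap('top','top7'); q,_=snap('side','side7')
for x,y in [(191.6,216.2)]:
    o,D=ray('top',[[x,y]]); print('key',(o+D[0]*np.median(d[214:219,190:194])).round(4))
a=cv2.resize(p[115:315,130:330],None,fx=2.9,fy=2.9,interpolation=cv2.INTER_CUBIC)
cv2.imwrite('pics/crop9.png',np.clip(a*1.8,0,255).astype(np.uint8))
E
```

```text
time_s: 24.6
ee_pos: [0.5505, 0.1735, 0.0804]
eef_rot: [-0.443, 1.563, -1.87]
force: [-6.8, -1.7, 12.2]
grip_width: 0.0005
time_s: 25.1
ee_pos: [0.5508, 0.1743, 0.1928]
eef_rot: [-0.326, 1.563, -1.753]
force: [0.8, 0.1, -0.3]
grip_width: 0.0001
time_s: 25.6
ee_pos: [0.4069, 0.0301, 0.1945]
eef_rot: [-0.273, 1.563, -1.702]
force: [1.5, 0.6, 0.5]
grip_width: 0.0004
t 25.6 now st [-0.0778  0.163 ] z 0.1945 tilt [-0.001 -0.008] F [1.5 0.6 0.5] grip 0.0004
delta tool xyz mm [ 112.3  162.3 -122.7] spin -0.005
key [0.5498 0.1734 0.1042]
```

View pics/crop9.png

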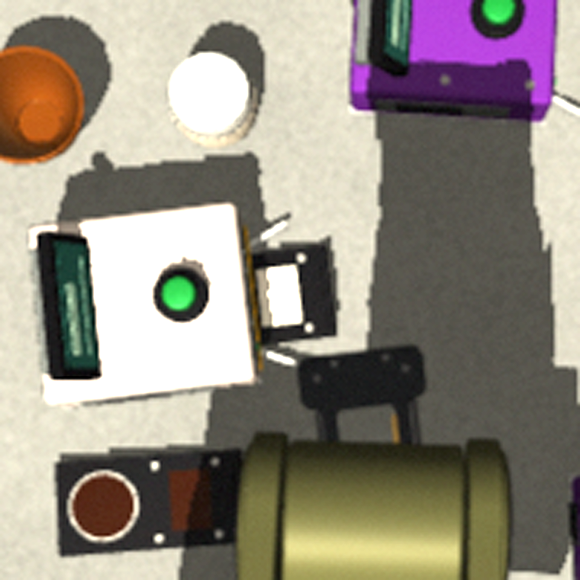

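```bash
python3 - <<'E'
from h import *
a=cv2.imread('pics/top0.png').astype(int);b=cv2.imread('pics/top7.png').astype(int)
for n,(x0,y0,x1,y1) in dict(bowl=(110,125,162,175),tin=(185,130,222,165),spoon=(372,155,420,235),dark=(145,265,200,310)).items():
    print(n,'px changed',int((abs(a-b)[y0:y1,x0:x1].max(2)>60).sum()))
hand_in()
E
```

```text
bowl px changed 0
tin px changed 0
spoon px changed 0
dark px changed 529
the job is handed in; nothing more can be done
```

The white plate is home against the stop, and the green key was pressed fully down and released afterwards. I handed the job in at about 26 s with the arm clear.

**How it went:** I squared the plate by pushing its near long side with both open fingers, then pushed it in at the flange with two fingertips.

**Plate:**
- Before entry it was centred within about 0.3 mm and square to the slot.
- The push force rose to about 20 N at the stop and 23 N on a last nudge. The tool did not advance any further.
- The top camera then put the front edge about 80 mm inside the mouth and the flange end about 60 mm outside.
- It looked unmoved after the key press.

**Key:** The force reached about 4.3 N near the end of travel, then climbed to 12 N with no more movement, after roughly 6 to 7 mm of travel. The top camera's depth reading on the key was the same before and after, so it came back up.

**Other objects:** The bowl, tin and spoon areas are unchanged between the first and last pictures. The dark plate's area failed that check (529 pixels changed). Its outline is where it was to about a pixel and nothing worked near it, so I put this down to the moving shadow.

**Disagreements:**
- The height readout was wrong by about 29 mm, with the real height greater. My first sideways pass went over the plate without touching it. The images showed this and contact with the bench confirmed it, so I used corrected heights from then on.
- That feel for the bench pressed on it with about 33 N through the fingertips.
- The stop was felt 2 to 4 mm earlier than my first estimate of the mouth position. Re-measuring the mouth accounts for about 2 mm, and the rest is within measuring error.

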